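# Arm the dust extractor at its guarded bench switch

## Task

Switch on the dust extractor for the sanding job: on the switch box with the red guard, swing the guard up out of the way with a fingertip under its front tab, flip the toggle beneath it over from the tab side to the hinge side until it snaps, and let the guard drop fully shut again. Use the fingers as a finger only: grip and lift nothing, do not shove the box along the table, and leave the yellow-guarded compressor box and everything lying around where it is.

Things in the scene. Friction and masses are not known exactly. Their poses are not given: they have to be found in the camera images.
- red_box: Extractor's switch box: dark grey, aluminium cover, 100 (x) x 96 (y) x 56 mm high, about 1.6 kg, loose on rubber feet; slides if pushed with over 7 N. Origin: centre of underside. x points from front (tab) to back (lens; radio stub at x +34, y -38 mm, top z 101 mm), z up. On its centre line: toggle pivot x -22, z 59 mm; guard hinge axis (along y) x +2, z 62 mm.
- red_tab (a point): Middle of the front edge of the red guard's tab, underside. The guard is a hood 49 mm long, 58 wide (53 inside), 43 high, open below; the tab (58 wide, 3 thick) sticks out 17 mm to the front from its front wall's foot. Shut: 64 mm in front of the box's origin, 62 mm above the table, 14 mm ahead of the box's front face, space below it free. Moves on a 66 mm radius about the hinge.
- red_hinge (a point): Middle of the red guard's hinge axis, fixed on the box.
- red_guard (a joint): Red guard's hinge: 0 = shut, grows as the tab swings up and back, stop at 1.5 rad. Gravity and a light spring shut it from any angle when let go; the tab lifts with about 1 N. It hides the toggle while shut; a finger coming in from the front at 30 to 45 degrees from vertical needs it raised 0.5 to 1.2 rad and can carry it on its back meanwhile.
- red_toggle_tip (a point): Centre of the black cap of the red box's toggle, 33 mm from its pivot (lever 36 mm long, cap 10 mm thick). Off: 11 mm to the front of the pivot, 31 mm above it, 90 mm above the table. On: 11 mm behind the pivot, same height. Under the guard while that is shut.
- red_toggle (a joint): Red box's toggle, a snap switch: 0 = off, leaning to the front (tab side); 0.66 rad = on, leaning back (hinge side). It springs back if let go before the middle (0.33 rad) and snaps over by itself beyond it; pushing the cap takes about 2 to 3 N.
- yellow_box: The compressor's switch box, the same in all sizes but with a yellow guard; to be left alone. Origin and axes as for red_box. The two boxes may stand either way round.
- yellow_guard (a joint): Yellow guard's hinge, 0 = shut; stays shut.
- yellow_toggle (a joint): Toggle under the yellow guard, 0 = off; stays off.
- sanding_block: Wooden sanding block with red underside, 69 x 124 x 30 mm, lying loose behind the boxes. Origin: centre of its underside.
- battery_pack: Black battery pack, 77 x 114 x 58 mm, standing loose to the robot's right of the boxes. Origin: centre of its underside.
- offcut: Small wood offcut, 35 x 70 x 35 mm, lying loose behind the boxes. Origin: centre of its underside.
- tape_measure: Yellow tape measure, 36 x 80 x 64 mm, standing loose to the robot's right of the boxes. Origin: centre of its underside.

How it is judged:
On the way, in this order (a step that is already met when the one before it is completed fails the run):
1. the red guard is swung up (over 0.4 rad) while its toggle is still off (value of joint red_guard above 0.4 rad and value of joint red_toggle below 0.3 rad), for 0.1 s.
2. the red box's toggle is flipped on under the raised guard (value of joint red_toggle above 0.55 rad and value of joint red_guard above 0.3 rad), for 0.1 s.
At the end, for the whole second after the job is handed in: The red box's toggle is on (over 0.55 rad), its guard is shut (under 0.06 rad), the box stands level and still within 20 mm of where it was, and the yellow box's toggle is off under its shut guard (value of joint red_toggle above 0.55 rad and value of joint each of red_guard, yellow_guard below 0.06 rad and linear speed of red_box below 0.01 m/s and distance of red_box from where it was at the start of the episode below 0.02 m and angle between red_box's own z axis and vertical below 0.05 rad and value of joint yellow_toggle below 0.1 rad); the robot touches nothing.
It fails at once if the red switch box is shoved more than 20 mm, lifted or tipped (distance of red_box from where it was at the start of the episode above 0.02 m or angle between red_box's own z axis and vertical above 0.12 rad).
It fails at once if the yellow switch box is shoved or lifted by more than 15 mm, or its guard or toggle is worked (distance of yellow_box from where it was at the start of the episode above 0.015 m or value of joint yellow_guard above 0.2 rad or value of joint yellow_toggle above 0.3 rad).
It fails at once if a thing lying around is moved or lifted by more than 15 mm (distance of any of sanding_block, offcut, tape_measure, battery_pack from where it was at the start of the episode above 0.015 m).
It also fails if it takes over 35 s, if anything falls off the work surface, if the arm or the gripper's body presses on something with over 40 N, if the wrist force passes 120 N, or if a joint passes its speed limit or range.

## Robot

A 6-joint arm with a two-finger parallel gripper is mounted at the origin on a cart in front of the work surface, level with it; the furniture and walls round the work are solid. World frame = base frame: x ahead of the robot, y to its left, z up, the work surface at z = 0. Lengths are in m, angles in rad, forces in N, time in s.
With the tool pointing down it reaches from about 0.225 to 0.875 m from the base axis. Payload 3.4 kg.
Tool frame: the origin (TCP) lies on the centre line of the jaws, within the pads' length; the fingertips stand 22 mm ahead of it and the grasp point (between the pads) lies 3 mm ahead of it; z points along the fingers, y is the line along which they close (so a half turn about z gives the same grasp; the last joint's range is limited). The gripper opens to 85 mm and grips with 20 to 120 N. Pads are 22 mm wide; open, the fingers measure 114 mm over their backs; the gripper's body (76 mm by 85 mm) begins 54 mm behind the grasp point. The pads swing forward as they close: fully open they stand 13 mm farther back than shut.
Start: joints at [1.101, 0.276, 1.505, -0, 1.361, -0.121], TCP at [0.197, 0.54, 0.253] pointing down, gripper open.
Joint ranges: [-2.89, 2.89], [-0.75, 2.08], [0.22, 2.7], [-1.18, 4.32], [0.11, 2.71], [-2.7, 2.7]. Speed limits (rad/s): [2.57, 2.57, 3.14, 3.14, 3.14, 3.14].

## Interface

Orientations are given as a unit quaternion [w, x, y, z].
In Python, from rig import manip gives the robot as it stands.
- The arm moves only by the shell command python3 steer.py [OPENING] [FORCE], which reads ROWS from standard input. ROWS is a JSON list of rows, 1 to 5 of them, each an object with the fields dx, dy, dz (the shift in m), twist (a turn about the tool's z in rad); a field left out counts as zero; each row shifts and turns the commanded pose from where the row before left it, along the tool's axes as they then stand; what a row does not reach is not made up. A row lasts 1/12 s, in which the tool goes at most 0.0417 m and 0.125 rad, less where a joint would pass 70% of its speed; a pose out of reach is approached as far as the arm can. OPENING is the finger opening in m, set as the command begins (- or left out keeps the last). The fingers move at their own pace and stop on an object; FORCE is the grip in N (left out, the last holds). Time passes only in rows, so rows that do not move let the fingers close. It prints the time, the measured TCP pose, the force, the opening and the grip force at its end. Input that does not fit is refused with a message, and nothing moves.
- manip.get_state(): the state, without advancing time (a new reading comes with each control period).
- manip.get_image(name): name is "side" or "top" or "wrist"; returns a dict with "img" (400x640x3 uint8, red, green, blue), "camera_matrix" (3x3 intrinsics, pixels), "T" (4x4, takes a point from camera to world coordinates); the wrist camera has in their place "hand_eye" (4x4, takes a point from camera to tool coordinates, whose origin is the TCP and whose axes are the flange's). Camera axes: x right, y down, z forward; pixel columns grow to the right and rows downward; lengths in m; the calibration is good to about 2 mm. A picture is of the moment at which its call begins: read the wrist's pose just before it. There is no depth.
- manip.sign_off(): hands the job in; it is judged then, once.
The state is a dict: "clock": time; "qpos": joint angles; "qd": joint speeds; "effort": joint torques, N m; "position": TCP position; "ee_rot": TCP orientation; "contact_force": force on the tool from outside, world axes, zero at the start; "moment": the same for the moment, N m; "width": finger opening in m; "gripper_force": force on a finger pad.
Only numpy, scipy, OpenCV 4.12 (cv2) and the standard library are available. Lean on these libraries where they do the work, as an engineer would, in place of code of your own. Each camera call takes 0.05 s, during which the arm holds its last target. There are 200 camera calls.

## Working session

There is one attempt and no reset: what is moved stays moved. The work goes in short steps, Python scripts to look and compute and a shell command to move; the robot and the scene stay as the last step left them, time stands still between calls to the robot, and variables do not carry over. Pictures are saved under pics/ and viewed, at most 10 in all, crops included, and the job is handed in when it is done.

```bash
ls; mkdir -p pics; python3 - <<'E'
from rig import manip
import cv2
s=manip.get_state();print(s)
for n in("top","side"):
    d=manip.get_image(n);cv2.imwrite(f"pics/{n}0.png",d["img"][:,:,::-1]);print(n,d["camera_matrix"],d["T"])
E
```

```text
pics
rig.py
steer.py
{'clock': 0.0, 'qpos': array([ 1.10101019e+00,  2.76554568e-01,  1.50615268e+00,  2.42107112e-06,
        1.36064631e+00, -1.20990888e-01]), 'qd': array([ 2.99844931e-04, -6.65816525e-04, -9.41461844e-04,  4.49154271e-05,
       -1.31906126e-03,  3.82529266e-04]), 'effort': array([-1.62523771e-03, -4.16770005e+01, -2.45802158e+01, -4.85433120e-04,
        1.11640131e-02, -1.13160340e-05]), 'position': array([0.19629382, 0.53994155, 0.25245491]), 'ee_rot': array([-2.57441320e-04,  1.73515115e-01,  9.84830813e-01, -8.41971472e-04]), 'contact_force': array([-0.62272774, -0.253135  ,  0.52786873]), 'moment': array([ 0.03481977, -0.00684973,  0.01026697]), 'gripper_force': 0.0, 'width': 0.08537600640052115}
top [[387.58282907   0.         319.83662051]
 [  0.         387.58282907 193.88603966]
 [  0.           0.           1.        ]] [[-0.02728556 -0.98929757  0.1433381   0.46169311]
 [-0.99946935  0.02444727 -0.02152566 -0.05357796]
 [ 0.01779106 -0.14384938 -0.98943966  1.04987831]
 [ 0.          0.          0.          1.        ]]
side [[384.25162319   0.         316.89749976]
 [  0.         384.25162319 197.14384177]
 [  0.           0.           1.        ]] [[ 0.89009833 -0.27551321  0.36306671  0.24623915]
 [-0.45575951 -0.53304198  0.71284607 -0.73539187]
 [-0.00286871 -0.7999742  -0.60002754  0.64679626]
 [ 0.          0.          0.          1.        ]]
```
View pics/top0.png

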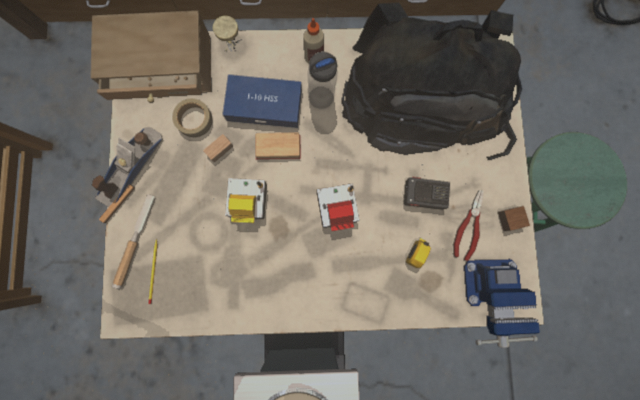

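View pics/side0.png

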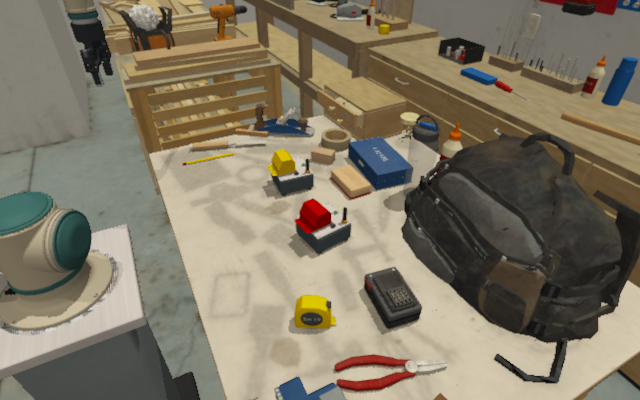

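The top view shows the red guard at (342,213) with its tab on the robot's side, and the yellow one at (242,206). The side view shows red at (315,213). Next I'll zoom in on the red box.

```bash
cat > h.py <<'E'
import numpy as np, cv2
from scipy.spatial.transform import Rotation as Ro
from rig import manip
def rot(s): q=s["ee_rot"]; return Ro.from_quat([q[1],q[2],q[3],q[0]])
def proj(d,p,T=None):
    T=d["T"] if T is None else T
    c=(np.asarray(p,float)-T[:3,3])@T[:3,:3]; return c[:,:2]/c[:,2:]*d["camera_matrix"][0,0]+d["camera_matrix"][:2,2]
def plane(d,uv,z,T=None):
    T=d["T"] if T is None else T
    r=np.c_[np.atleast_2d(uv),np.ones(len(np.atleast_2d(uv)))]@np.linalg.inv(d["camera_matrix"]).T@T[:3,:3].T
    return T[:3,3]+r*((z-T[2,3])/r[:,2])[:,None]
def redmask(img):
    h=cv2.cvtColor(img,cv2.COLOR_RGB2HSV); return (((h[...,0]<7)|(h[...,0]>173))&(h[...,1]>160)&(h[...,2]>70)).astype(np.uint8)
E
python3 - <<'E'
from h import *
ims=[]
for n,(u,v) in(("top",(338,207)),("side",(320,220))):
    d=manip.get_image(n);print(n,proj(d,[[0,0,0],[.196,.54,.25]]))
    m=redmask(d["img"]);m[:v-45]=0;m[v+45:]=0;m[:,:u-40]=0;m[:,u+40:]=0
    c=max(cv2.findContours(m,0,2)[0],key=cv2.contourArea);print(cv2.minAreaRect(c))
    if n=="top": print(plane(d,cv2.boxPoints(cv2.minAreaRect(c)),.06).round(3))
    ims.append(cv2.resize(d["img"][v-35:v+35,u-35:u+35],(390,390),interpolation=cv2.INTER_CUBIC))
cv2.imwrite("pics/z1.png",np.hstack(ims)[:,:,::-1])
E
```

```text
top [[296.04589936 436.89281323]
 [  5.69450241 399.26343166]]
((340.2359313964844, 209.7396240234375), (13.894556045532227, 22.597196578979492), 81.46923065185547)
[[ 0.577 -0.095  0.06 ]
 [ 0.584 -0.153  0.06 ]
 [ 0.548 -0.157  0.06 ]
 [ 0.541 -0.1    0.06 ]]
side [[ 58.92125929 287.3881426 ]
 [104.23249559  78.51013565]]
((312.25, 217.25001525878906), (33.23401641845703, 31.11269760131836), 45.0)
```

View pics/z1.png

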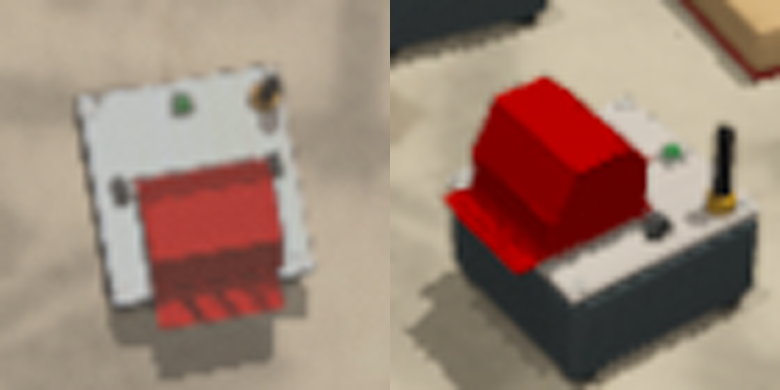

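Left half (top view): tab front corners at crop (158,327) and (284,307), and cover corners at (78,95), (272,66), (312,266), (118,305). Right half (side view): tab corners at (447,200) and (520,272). I'll turn these into a pose.

```bash
python3 - <<'E'
from h import *
d=manip.get_image("top");s=manip.get_image("side")
k=70/390
t=np.array([[158,327],[284,307]])*k+[303,172]-.5; c=np.array([[78,95],[272,66],[312,266],[118,305]])*k+[303,172]-.5
T=plane(d,t,.063);C=plane(d,c,.056)
print("tab",T.round(4),"cov",C.round(4),C.mean(0))
f=((C[0]+C[1])-(C[2]+C[3]))/2;print("yaw",np.arctan2(f[1],f[0]),"side yaw",np.arctan2(*(-(C[1]-C[0])[[0,1]]*[-1,1])), "tabyaw",np.arctan2((T[1]-T[0])[0],-(T[1]-T[0])[1]),np.linalg.norm(f),np.linalg.norm(T[1]-T[0]))
print("tab from side",plane(s,(np.array([[57,200],[130,272]])*k+[285,185]-.5),.063).round(4))
E
```

```text
tab [[ 0.5108 -0.1005  0.063 ]
 [ 0.5184 -0.1584  0.063 ]] cov [[ 0.6199 -0.0669  0.056 ]
 [ 0.6314 -0.158   0.056 ]
 [ 0.5373 -0.1728  0.056 ]
 [ 0.5217 -0.0828  0.056 ]] [ 0.57758342 -0.12012092  0.056     ]
yaw 0.15824454569180862 side yaw 0.12572512179250822 tabyaw 0.1303324575137962 0.09731946702694708 0.058381220448927414
tab from side [[ 0.5119 -0.0988  0.063 ]
 [ 0.5195 -0.1532  0.063 ]]
```

```bash
python3 -c "
from h import *
d=manip.get_image('wrist');print(d['hand_eye'])"; echo '[{"twist":-0.1225},{"twist":-0.1225},{"twist":-0.1225},{"twist":-0.1225}]' | python3 steer.py 0
```

```text
[[ 2.72696273e-04 -9.64169864e-01 -2.65285503e-01  6.56475157e-02]
 [ 9.99999779e-01  1.01874152e-04  6.57677193e-04 -1.17074478e-03]
 [-6.07086794e-04 -2.65285624e-01  9.64169679e-01 -1.20737945e-01]
 [ 0.00000000e+00  0.00000000e+00  0.00000000e+00  1.00000000e+00]]
clock: 0.68
position: [0.1965, 0.5404, 0.2533]
ee_rot: [-0.0, -0.074, 0.997, -0.0]
contact_force: [-0.4, 0.4, -0.2]
width: 0.0386
gripper_force: 0.0
```

```bash
for i in 1; do :; done; echo '[{"dx":-0.0098,"dy":-0.0354},{"dx":-0.0098,"dy":-0.0354},{"dx":-0.0098,"dy":-0.0354},{"dx":-0.0098,"dy":-0.0354},{"dx":-0.0098,"dy":-0.0354}]' | python3 steer.py; echo '[{"dx":-0.0098,"dy":-0.0354},{"dx":-0.0098,"dy":-0.0354},{"dx":-0.0098,"dy":-0.0354},{"dx":-0.0098,"dy":-0.0354},{"dx":-0.0098,"dy":-0.0354}]' | python3 steer.py
```

```text
clock: 1.1
position: [0.2702, 0.3706, 0.2533]
ee_rot: [0.0, -0.071, 0.997, 0.0]
contact_force: [0.9, -0.2, -0.0]
width: 0.0001
gripper_force: 0.0
clock: 1.52
position: [0.3436, 0.2021, 0.2536]
ee_rot: [0.0, -0.071, 0.997, 0.0]
contact_force: [0.4, 0.3, 0.6]
width: 0.0005
gripper_force: 0.0
```

```bash
echo '[{"dx":-0.0098,"dy":-0.0354},{"dx":-0.0098,"dy":-0.0354},{"dx":-0.0098,"dy":-0.0354},{"dx":-0.0098,"dy":-0.0354},{"dx":-0.0098,"dy":-0.0354}]' | python3 steer.py; echo '[{"dx":-0.0098,"dy":-0.0354},{"dx":-0.0098,"dy":-0.0354},{"dx":-0.0098,"dy":-0.0354},{"dx":-0.0098,"dy":-0.0354},{}]' | python3 steer.py
python3 - <<'E'
from h import *
s=manip.get_state();d=manip.get_image("wrist");print(s["position"])
W=np.eye(4);W[:3,:3]=rot(s).as_matrix();W[:3,3]=s["position"];W=W@d["hand_eye"]
m=redmask(d["img"]);c=max(cv2.findContours(m,0,2)[0],key=cv2.contourArea);print(cv2.boundingRect(c))
np.save("W.npy",W);cv2.imwrite("pics/w1.png",d["img"][:,:,::-1])
E
```

```text
clock: 1.93
position: [0.4171, 0.0336, 0.2536]
ee_rot: [0.0, -0.07, 0.998, 0.0]
contact_force: [0.8, 0.9, -0.3]
width: -0.0
gripper_force: 0.0
clock: 2.35
position: [0.4788, -0.1055, 0.2533]
ee_rot: [0.001, -0.068, 0.998, -0.002]
contact_force: [-0.6, 1.1, -0.1]
width: 0.0001
gripper_force: 0.0
[ 0.47875984 -0.10546801  0.25325177]
(269, 228, 41, 45)
```

View pics/w1.png

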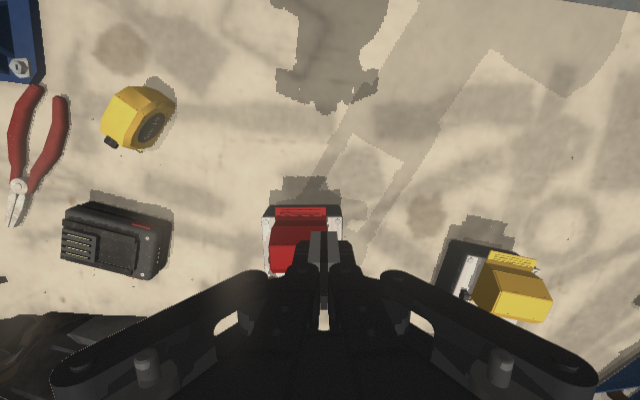

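The wrist view shows the tab's front edge running level from about (275,208) to (327,208), so the yaw is aligned. The shut fingertips are at about (325,235).

```bash
python3 - <<'E'
from h import *
d=manip.get_image("wrist");W=np.load("W.npy");m=redmask(d["img"])
s=manip.get_state()
ys,xs=np.nonzero(m[195:225,260:345]);r=ys+195;x=xs+260
top=[(c,r[x==c].min()) for c in range(x.min(),x.max()+1) if (x==c).any()];print(top[:4],top[-4:])
a=np.array(top[3:-3]);k=np.polyfit(a[:,0],a[:,1],1);print(k)
e=np.array([[top[0][0]-.5,np.polyval(k,top[0][0])-.5],[top[-1][0]+.5,np.polyval(k,top[-1][0])-.5]])
P=plane(d,e,.064,W);print(P,P.mean(0));v=P[1]-P[0];print(np.linalg.norm(v),"edge dir yaw",np.arctan2(-v[0],v[1]))
R=rot(s).as_matrix();print(R.round(3),s["position"],R.T@(P.mean(0)-s["position"]))
E
```

```text
[(271, np.int64(210)), (272, np.int64(210)), (273, np.int64(210)), (274, np.int64(209))] [(319, np.int64(209)), (320, np.int64(209)), (321, np.int64(209)), (322, np.int64(214))]
[-2.65186556e-03  2.09808017e+02]
[[ 0.52023132 -0.16216056  0.064     ]
 [ 0.51205047 -0.10446649  0.064     ]] [ 0.51614089 -0.13331353  0.064     ]
0.05827119568142496 edge dir yaw 0.14085800993768557
[[-0.99  -0.138 -0.001]
 [-0.138  0.99   0.001]
 [ 0.001  0.001 -1.   ]] [ 0.47570053 -0.10036273  0.25289782] [-0.03565112 -0.03839556  0.18883418]
```

```bash
echo '[{"dx":-0.009,"dy":-0.033},{"dz":0.036},{"dz":0.036},{"dz":0.036},{"dz":0.036}]' | python3 steer.py; echo '[{"dz":0.036},{"dz":0.011},{},{}]' | python3 steer.py
python3 - <<'E'
from h import *
s=manip.get_state();print(s["position"],s["contact_force"]);ims=[]
for n in("side","wrist"):
    d=manip.get_image(n);ims.append(d["img"])
a=cv2.resize(ims[0][170:260,270:360],(400,400),interpolation=2);b=cv2.resize(ims[1][100:300,220:420],(400,400))
cv2.imwrite("pics/z2.png",np.hstack([a,b])[:,:,::-1])
E
```

```text
clock: 2.87
position: [0.4885, -0.1291, 0.1085]
ee_rot: [0.0, -0.071, 0.997, 0.0]
contact_force: [1.4, -0.0, 0.7]
width: -0.0003
gripper_force: 0.0
clock: 3.2
position: [0.4886, -0.1294, 0.0622]
ee_rot: [-0.001, -0.071, 0.997, 0.0]
contact_force: [1.5, -0.8, -0.1]
width: -0.0001
gripper_force: 0.0
[ 0.48863062 -0.12936734  0.06223424] [ 1.54555082 -0.83285757 -0.0903127 ]
```

View pics/z2.png

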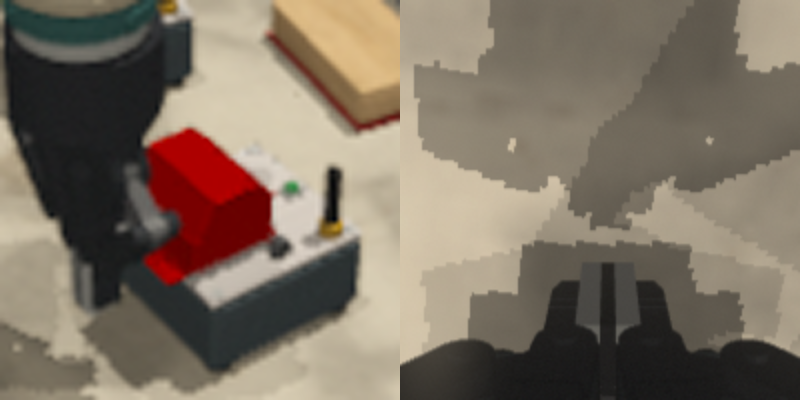

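Left half (side view): the fingertip is at (95,295), standing just in front of the tab's edge at (165,270), with the hood clear. I'll raise it 5 mm and creep in until it touches.

```bash
echo '[{"dz":-0.005},{"dx":-0.008},{},{}]' | python3 steer.py; echo '[{"dx":-0.003},{}]' | python3 steer.py;echo '[{"dx":-0.002},{}]' | python3 steer.py;echo '[{"dx":-0.002},{}]' | python3 steer.py
```

```text
clock: 3.63
position: [0.4983, -0.1299, 0.0683]
ee_rot: [0.001, -0.071, 0.997, -0.001]
contact_force: [-0.3, 0.3, 0.2]
width: -0.0001
gripper_force: 0.0
clock: 3.8
position: [0.5006, -0.1292, 0.0674]
ee_rot: [0.0, -0.071, 0.998, -0.0]
contact_force: [0.0, 0.1, 0.5]
width: 0.0001
gripper_force: 0.0
clock: 3.97
position: [0.501, -0.1288, 0.0669]
ee_rot: [-0.001, -0.071, 0.997, 0.0]
contact_force: [-2.7, -1.0, 1.3]
width: 0.0001
gripper_force: 1.3
clock: 4.13
position: [0.5011, -0.1287, 0.0666]
ee_rot: [-0.003, -0.071, 0.997, 0.0]
contact_force: [-7.3, -2.2, 2.2]
width: -0.0003
gripper_force: 3.4
```

Contact is at TCP x ≈ 0.501. I'll ease off slightly, then lift along the arc.

```bash
echo '[{"dx":0.0007},{"dz":-0.003},{"dz":-0.003},{"dx":-0.0003,"dz":-0.004}]' | python3 steer.py
python3 - <<'E'
from h import *
d=manip.get_image("side");cv2.imwrite("pics/z3.png",cv2.resize(d["img"][170:260,270:360],(400,400),interpolation=2)[:,:,::-1])
E
```

```text
clock: 4.47
position: [0.5019, -0.1286, 0.0769]
ee_rot: [-0.002, -0.071, 0.997, 0.0]
contact_force: [-4.8, -2.1, 0.0]
width: 0.0003
gripper_force: 2.4
```

View pics/z3.png

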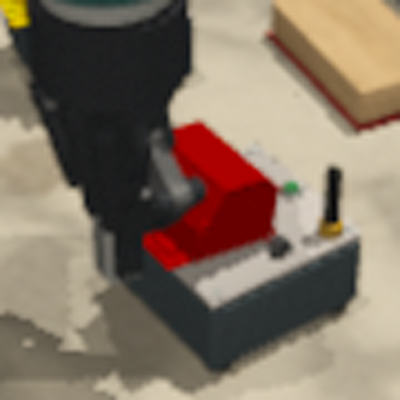

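The guard's lower edge, from about (180,270) to (270,240), now stands clear of the cover, so friction is carrying the tab. I'll keep following the arc.

```bash
echo '[{"dx":-0.001,"dz":-0.005},{"dx":-0.0015,"dz":-0.005},{"dx":-0.002,"dz":-0.005},{"dx":-0.0022,"dz":-0.005}]' | python3 steer.py;echo '[{"dx":-0.003,"dz":-0.005},{"dx":-0.0033,"dz":-0.005},{"dx":-0.0018,"dz":-0.002},{}]' | python3 steer.py
python3 - <<'E'
from h import *
d=manip.get_image("side");cv2.imwrite("pics/z4.png",cv2.resize(d["img"][170:260,270:360],(400,400),interpolation=2)[:,:,::-1])
E
```

```text
clock: 4.85
position: [0.5088, -0.1275, 0.0976]
ee_rot: [-0.002, -0.071, 0.997, 0.0]
contact_force: [-4.8, -0.8, 3.0]
width: -0.0004
gripper_force: 2.6
clock: 5.18
position: [0.5193, -0.1265, 0.1104]
ee_rot: [0.001, -0.071, 0.998, -0.0]
contact_force: [-2.2, -0.7, 1.0]
width: 0.0002
gripper_force: 1.2
```

View pics/z4.png

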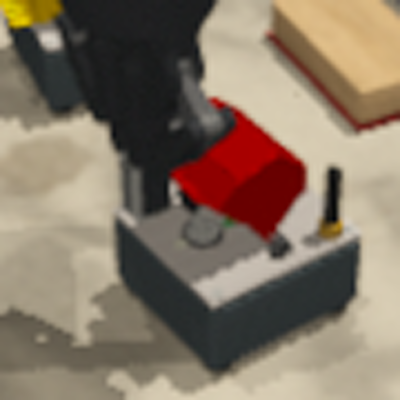

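The guard is up about 0.75 rad and resting on the finger's back, with the toggle exposed. Next I push in a little, lower the tip to cap height, then push back.

```bash
echo '[{"dx":-0.003,"dz":0.001},{"dx":-0.001,"dz":0.003},{"dz":0.003},{},{}]' | python3 steer.py; echo '[{"dx":-0.003},{"dx":-0.003},{"dx":-0.002},{}]' | python3 steer.py
```

```text
clock: 5.65
position: [0.5224, -0.1258, 0.1017]
ee_rot: [0.0, -0.07, 0.998, 0.0]
contact_force: [-0.2, 0.5, -0.6]
width: -0.0001
gripper_force: 0.2
clock: 5.98
position: [0.5301, -0.1248, 0.1023]
ee_rot: [-0.0, -0.071, 0.997, 0.0]
contact_force: [-3.9, 0.4, 2.3]
width: 0.0
gripper_force: 1.5
```

```bash
echo '[{"dx":-0.003},{"dx":-0.003},{}]' | python3 steer.py; echo '[{"dx":-0.002},{"dx":-0.002},{}]' | python3 steer.py
python3 - <<'E'
from h import *
d=manip.get_image("side");cv2.imwrite("pics/z5.png",cv2.resize(d["img"][170:260,270:360],(400,400),interpolation=2)[:,:,::-1])
E
```

```text
clock: 6.23
position: [0.5358, -0.1239, 0.1035]
ee_rot: [-0.0, -0.071, 0.998, 0.0]
contact_force: [-7.8, -0.6, 10.0]
width: -0.0002
gripper_force: 0.7
clock: 6.48
position: [0.5398, -0.1234, 0.1051]
ee_rot: [0.0, -0.071, 0.997, -0.0]
contact_force: [-9.8, 0.8, 19.4]
width: -0.0002
gripper_force: 0.9
```

View pics/z5.png

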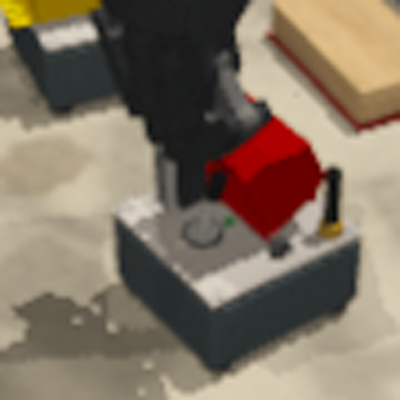

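```bash
echo '[{"dx":0.002,"dz":-0.002},{}]' | python3 steer.py; python3 - <<'E'
from h import *
s=manip.get_state();print(s["position"],s["contact_force"])
d=manip.get_image("side");O=np.array([.578,-.1195,0]);e=np.array([.99,.14,0]);z=np.array([0,0,1])
pts=[O+e*a+z*b for a,b in((-.022,.059),(-.033,.09),(-.011,.09),(.002,.062),(-.04,.12))]+[s["position"]+[0,0,-.022]]
for n,p in zip("pivot off on hinge tab tip".split(),(proj(d,pts)-[270,170])*400/90):print(n,p.round())
w=manip.get_image("wrist")
cv2.imwrite("pics/z6.png",np.hstack([cv2.resize(d["img"][190:240,290:340],(400,400),interpolation=2),cv2.resize(w["img"][190:290,270:370],(400,400),interpolation=2)])[:,:,::-1])
E
```

```text
clock: 6.7
position: [0.5391, -0.1239, 0.1053]
ee_rot: [0.002, -0.07, 0.998, -0.0]
contact_force: [-2.9, -0.3, 5.0]
width: 0.0
gripper_force: 0.2
[ 0.53907555 -0.12389435  0.10529766] [-2.93840283 -0.32576489  4.96474798]
pivot [205. 231.]
off [187. 193.]
on [222. 177.]
hinge [242. 210.]
tab [175. 152.]
tip [177. 206.]
```

View pics/z6.png

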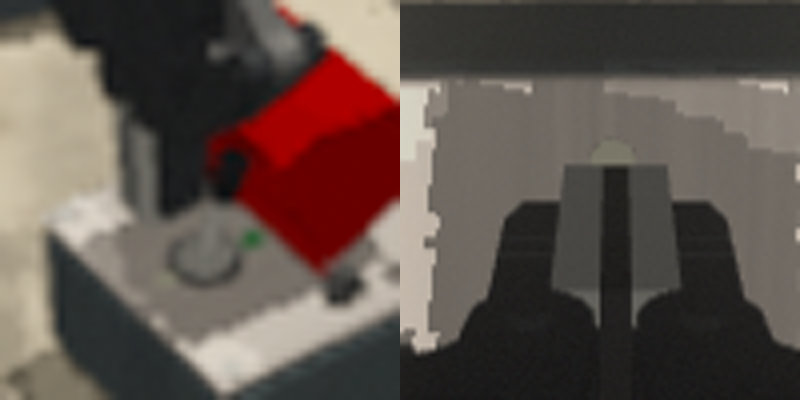

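The black cap is at crop (235,170), which fits the predicted "on" position rather than "off". So the toggle has snapped over, and the upward force was the tab on the finger's shoulder. I'll back out now so the guard can drop.

```bash
echo '[{"dx":0.004,"dz":-0.001},{"dx":0.006},{"dx":0.006},{"dx":0.008},{"dx":0.01}]' | python3 steer.py; echo '[{"dx":0.015},{"dx":0.02},{"dx":0.03},{"dx":0.03,"dz":-0.02},{"dx":0.02,"dz":-0.04}]' | python3 steer.py; echo '[{"dz":-0.03},{},{},{}]' | python3 steer.py
python3 - <<'E'
from h import *
ims=[]
s=manip.get_image("side")["img"][170:260,270:360];t=manip.get_image("top")["img"][172:242,303:373]
cv2.imwrite("pics/z7.png",np.hstack([cv2.resize(i,(390,390),interpolation=2) for i in(t,s)])[:,:,::-1])
E
```

```text
clock: 7.22
position: [0.5038, -0.1286, 0.1049]
ee_rot: [0.0, -0.071, 0.998, 0.0]
contact_force: [0.1, 0.2, -0.4]
width: 0.0003
gripper_force: 0.0
clock: 7.63
position: [0.3852, -0.1423, 0.1593]
ee_rot: [-0.006, -0.07, 0.997, 0.003]
contact_force: [-0.5, -0.3, -0.9]
width: 0.0002
gripper_force: 0.0
clock: 7.97
position: [0.3912, -0.1443, 0.1922]
ee_rot: [0.0, -0.07, 0.998, 0.0]
contact_force: [-0.2, 0.8, 0.0]
width: -0.0002
gripper_force: 0.0
```

View pics/z7.png

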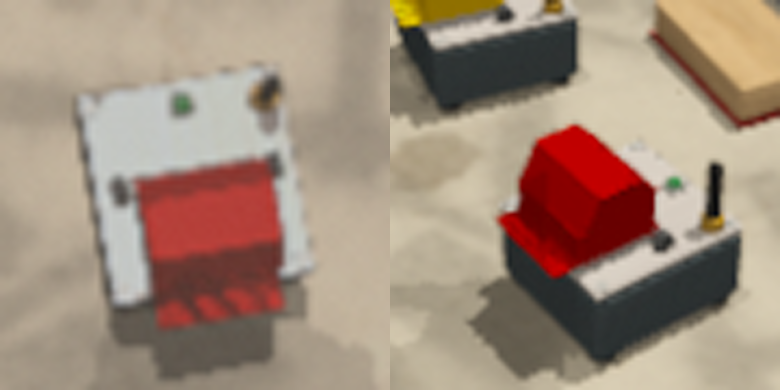

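The guard is fully shut, with the tab's edge at the same pixels as at the start (158,327)–(284,307). The box hasn't moved and the arm is clear, so I'm handing in.

```bash
python3 -c "
from rig import manip
print(manip.sign_off())"
```

```text
the job is handed in; nothing more can be done
None
```

The job is handed in, with no verdict returned: the last view of the toggle, under the raised guard, showed it on; the guard has dropped shut, the red box stands where it was, and the arm is clear, though the guard was opened by friction on the tab's front edge because the tool could not tilt to get under it.

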